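# Fill the deep well of the block heater

## Task

The block heater beside the microscopes needs its deep well filled. Take the long filler rod (not a short one) from the black rack, lower it upright into the well until it comes to rest partway on the lifter inside and let go of it there; then, from further back, push its head down until the rod is fully home with the head on the block, and move clear. Leave the two short rods standing in the rack.

Things in the scene. Friction and masses are not known exactly. Their poses are not given: they have to be found in the camera images.
- long_rod: Steel filler rod: shaft 18 mm wide, 110 mm long, tapered to 10 mm over its lowest 7 mm; aluminium head 40 mm wide, 18 mm high on top; about 0.2 kg. Origin: centre of the foot, z up to the head. Stands 30 mm deep in one of three holes (varies) of a fixed black rack 70 x 230 mm, 40 mm high; grip it by the head. Holes in one row, 80 mm apart.
- short_rod_a: Bystander: one of two identical short filler rods in the rack's other two holes. Shaft 18 mm wide, 60 mm long, with the same head (40 mm wide, 18 mm high), 78 mm overall. Origin: centre of the foot, z up. The line through both short rods is the row's direction: fingers closing across it are clear of the neighbours.
- short_rod_b: Bystander: the other short filler rod, identical to short_rod_a. Origin: centre of the foot, z up.
- well (a point): Centre of the well's mouth in the top of a fixed white 140 mm square heater, 120 mm high; z up. Bore 23 mm wide, lead-in cone 39 mm wide, 8 mm deep. A lifter inside, 45 mm down, carries the rod's weight by friction, yields at about 8 N, does not spring back. Fully home: foot 110 mm below the mouth, head resting on the block; only the head stands proud, so push on its top with shut fingers.
Things that resemble listed ones, but are neither listed nor needed, are in the scene too. There is more than one size of the part that bears well; the job needs the middle-sized.

How it is judged:
On the way, in this order (a step that is already met when the one before it is completed fails the run):
1. the long rod stands partway in the well (foot 30 to 90 mm below the mouth), let go by the fingers (horizontal distance between long_rod and well below 0.012 m and contact force between the fingers and long_rod below 0.2 N and z of long_rod in the frame of well between -0.09 and -0.03 m), for 0.2 s.
2. the long rod is pushed home (horizontal distance between long_rod and well below 0.012 m and z of long_rod in the frame of well below -0.1 m), for 0.1 s.
At the end, for the whole second after the job is handed in: The long rod is in the well, upright within 10 degrees, at rest and released, its foot at least 100 mm below the mouth (within 10 mm of fully home); both short rods are within 25 mm of where they started (all of step 2 and angle between long_rod's own z axis and vertical below 0.17 rad and linear speed of long_rod below 0.02 m/s and contact force between the fingers and long_rod below 0.2 N and distance of each of short_rod_a, short_rod_b from where it was at the start of the episode below 0.025 m); the robot touches nothing.
It fails at once if a short rod is pulled out of the rack or moved by more than 30 mm (distance of any of short_rod_a, short_rod_b from where it was at the start of the episode above 0.03 m).
It also fails if it takes over 51 s, if anything falls off the work surface, if the arm or the gripper's body presses on something with over 40 N, if the wrist force passes 120 N, or if a joint passes its speed limit or range.

## Robot

A 6-joint arm with a two-finger parallel gripper is mounted at the origin on the work surface. World frame = base frame: x ahead of the robot, y to its left, z up, the work surface at z = 0. Lengths are in m, angles in rad, forces in N, time in s.
With the tool pointing down it reaches from about 0.375 to 0.975 m from the base axis. Payload 3.8 kg.
Tool frame: the origin (TCP) lies on the centre line of the jaws, within the pads' length; the fingertips stand 17 mm ahead of it and the grasp point (between the pads) lies 2 mm behind it; z points along the fingers, y is the direction in which the jaws open and shut (so a half turn about z gives the same grasp; the last joint's range is limited). The gripper opens to 85 mm and grips with 20 to 120 N. Pads are 22 mm wide; open, the fingers measure 114 mm over their backs; the gripper's body (76 mm by 85 mm) begins 54 mm behind the grasp point. The pads swing forward as they close: fully open they stand 13 mm farther back than shut.
Start: joints at [1.191, 0.264, 1.604, -0, 1.274, -0.037], TCP at [0.227, 0.636, 0.248] pointing down, gripper open.
Joint ranges: [-2.63, 2.63], [-0.94, 2.18], [0.31, 2.57], [-1.31, 4.45], [0, 2.66], [-2.55, 2.55]. Speed limits (rad/s): [2.57, 2.57, 3.14, 3.14, 3.14, 3.14].

## Interface

Orientations are given as a rotation vector (axis times angle).
In Python, from rig import sensors, viewer, robot gives the robot as it stands.
- The arm moves only by the tool apply_moves, never from a script. Its argument "rows" is a list of rows, each a list of 3 entries, a list of its own where there are three numbers: the shift along the tool's x, y, z in mm, then the turn, a rotation vector about the tool's x, y, z in rad, then the opening, from -1 (shut) to 1 (fully open), so that 0 is half open. In form: [[[x, y, z], [rx, ry, rz], grip], ...]. A call has 1 to 20 rows; each row is the pose to reach, as a shift and turn from the pose measured when the call began, along the tool's axes at that moment; what a row does not reach only later rows make up. A row lasts 1/8 s, in which the tool goes at most 62.5 mm and 10.7 degrees, less where a joint would pass 70% of its speed; a pose out of reach is approached as far as the arm can. A call with a gripper value outside its range is refused whole. The fingers move at their own pace and stop on an object; the grip force is fixed at half the most. Time passes only in rows, so rows that repeat a pose let the fingers close. It gives the time, the measured TCP pose, the force and the opening at its end, in the units of the state.
- sensors.get_state(): the state, without advancing time (a new reading comes with each control period).
- viewer.grab_frame(name): name is "scene" or "top" or "wrist"; returns the picture (480x640x3 uint8, blue, green, red); there is no depth.
- viewer.camera_info(name): a dict with "fx", "fy", "cx", "cy" (pixels), "R" (3x3) and "t" (3): a world point X has camera coordinates R X + t. Camera axes: x right, y down, z forward; pixel columns grow to the right and rows downward; lengths in m; the calibration is good to about 2 mm. A picture is of the moment at which its call begins: read the wrist's pose just before it. camera_info takes no time and is no camera call; for the wrist camera it gives the pose at the moment of the call.
- robot.finish_job(): hands the job in, once; it reports no verdict.
Trained networks look in the newest picture that a camera, given by its name, has taken for a name from the list of things; names that differ only in an ending like _2 or _b are one class to them, and where a whole thing is asked for, a point or a joint stands for the part that bears it (a point fixed in the world has none). Each returns a list of dicts, best first, with "p" (0 to 1); they miss things now and then, are a little off and sometimes report something else, mostly with a low value. They report only what shows in the picture. A call takes as long as a camera call. They do not tell look-alikes from the thing itself.
- viewer.search_frame(camera, name): "box" ([left, top, right, bottom] in pixels, round what is visible of it).
- viewer.landmark_of(camera, name): "position" ([column, row] in pixels: a listed point, or the origin of a listed thing).
The state is a dict: "time_s": time; "qpos": joint angles; "dq": joint speeds; "effort": joint torques, N m; "ee_pos": TCP position; "orientation": TCP orientation; "force": force on the tool from outside, world axes, zero at the start; "torque": the same for the moment, N m; "grip_width": finger opening in m.
Only numpy, scipy, OpenCV 4.12 (cv2) and the standard library are available. Lean on these libraries where they do the work, as an engineer would, in place of code of your own. Each camera call takes 0.05 s, during which the arm holds its last target. There are 200 camera calls.

## Working session

There is one attempt and no reset: what is moved stays moved. The work goes in short steps, Python scripts to look and compute and a tool call to move; the robot and the scene stay as the last step left them, time stands still between calls to the robot, and variables do not carry over. Pictures are saved under pics/ and viewed, about 8 in all and at most 12, crops included, and the job is handed in when it is done.

Besides the shell and the picture viewer there is one more tool, called in YAML: its name, and indented under it one key for each argument. apply_moves: Moves the arm, as the interface text tells. Its arguments: {"type":"object","properties":{"rows":{"type":"array"}},"required":["rows"]}

```bash
mkdir -p pics; ls
python3 - <<'E'
from rig import sensors, viewer, robot
import cv2,numpy as np
s=sensors.get_state(); print(s)
for c in ("scene","top"):
    im=viewer.grab_frame(c); cv2.imwrite(f"pics/{c}1.png",im)
    i=viewer.camera_info(c); print(c,i)
    for n in ("long_rod","short_rod_a","well"):
        print(n,[(np.round(d["position"],1).tolist(),round(d["p"],2)) for d in viewer.landmark_of(c,n)][:5], [(np.round(d["box"],0).tolist(),round(d["p"],2)) for d in viewer.search_frame(c,n)][:5])
E
```

```text
pics
{'time_s': 0.0, 'qpos': array([ 1.19111304e+00,  2.64772743e-01,  1.60539588e+00,  8.83369905e-07,
        1.27368921e+00, -3.69103108e-02]), 'dq': array([ 0.00082249,  0.00098889, -0.00028812, -0.00037448, -0.00095049,
        0.00022133]), 'effort': array([-9.85418119e-04, -5.15119028e+01, -3.67312145e+01, -2.18035852e-04,
        1.28438469e-02,  4.70532754e-06]), 'ee_pos': array([0.2266158 , 0.63507894, 0.24693697]), 'orientation': array([-0.53571454, -3.09510162,  0.00348043]), 'force': array([-0.07029492,  0.79912373, -0.33323277]), 'torque': array([ 0.00440367,  0.01294884, -0.02954935]), 'grip_width': 0.08535197681888444}
scene {'fx': 548.1555356030624, 'fy': 548.1555356030624, 'cx': 324.2811502571587, 'cy': 237.33043004619293, 'R': array([[ 0.28067058,  0.9597504 ,  0.01015832],
       [ 0.56579277, -0.15689329, -0.80948319],
       [-0.77530804,  0.23294562, -0.58705517]]), 't': array([-0.12381977, -0.18920283,  1.28028044])}
long_rod [([389.1, 276.0], 0.57), ([197.0, 277.3], 0.48)] [([383.0, 204.0, 410.0, 263.0], 0.95)]
short_rod_a [([474.5, 259.2], 0.67), ([433.6, 26
[... 314 characters left out ...]
 503.71671003208434, 'fy': 503.71671003208434, 'cx': 327.19886091714176, 'cy': 246.082140677963, 'R': array([[-0.02657702, -0.99962401,  0.00674477],
       [-0.98657716,  0.02514147, -0.16134872],
       [ 0.16111848, -0.0109424 , -0.98687441]]), 't': array([0.00865451, 0.45388263, 0.98027678])}
long_rod [([277.6, 234.4], 0.77)] [([261.0, 215.0, 282.0, 244.0], 0.89)]
short_rod_a [([235.6, 234.7], 0.7), ([196.3, 234.3], 0.57)] [([177.0, 219.0, 200.0, 239.0], 0.86)]
well [([437.8, 190.7], 0.86), ([338.4, 165.6], 0.86), ([463.1, 339.4], 0.57)] [([308.0, 139.0, 366.0, 204.0], 0.86), ([389.0, 277.0, 522.0, 414.0], 0.64), ([389.0, 156.0, 480.0, 242.0], 0.55), ([219.0, 220.0, 244.0, 241.0], 0.18)]
```

View pics/scene1.png

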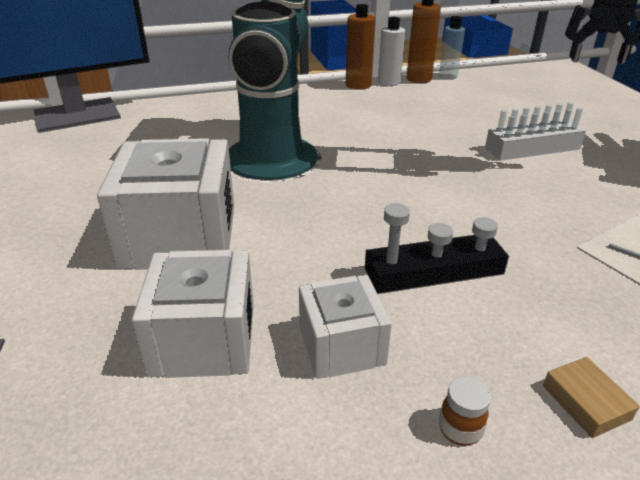

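View pics/top1.png

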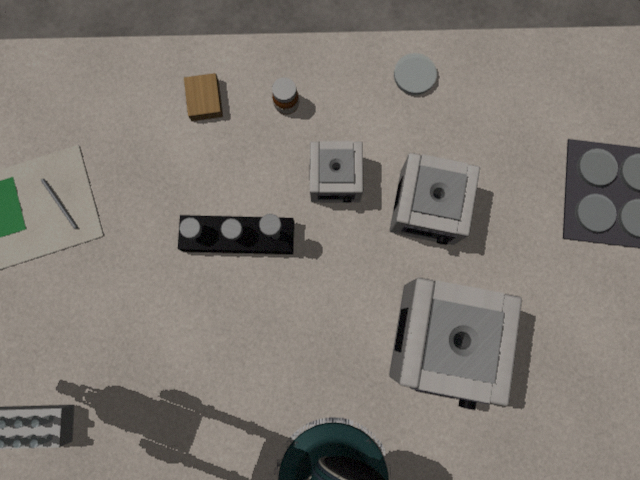

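The scene picture shows three heaters: small with its well at (343,301), middle at (193,277) and large at (166,159). The long rod's head is at (397,213). From the top the middle well is at (438,191), the long rod's head at (270,226), and the short heads at (232,229) and (190,228). Next I triangulate these.

```bash
cat > h.py <<'E'
from rig import sensors, viewer, robot
import cv2,numpy as np
from scipy.spatial.transform import Rotation as Rot
def P(i): return np.array([[i["fx"],0,i["cx"]],[0,i["fy"],i["cy"]],[0,0,1]])@np.c_[i["R"],i["t"]]
def tri(i,p,j,q):
    X=cv2.triangulatePoints(P(i),P(j),np.float64(p),np.float64(q)).ravel(); X=X[:3]/X[3]
    e=[np.round((lambda v:v[:2]/v[2])(P(k)@np.r_[X,1])-r,1) for k,r in((i,p),(j,q))]
    return X,e
def onz(i,p,z):
    d=i["R"].T@[(p[0]-i["cx"])/i["fx"],(p[1]-i["cy"])/i["fy"],1]; c=-i["R"].T@i["t"]
    return c+d*(z-c[2])/d[2]
def tool(X):  # tool-frame mm shift to world X
    s=sensors.get_state(); return 1e3*(Rot.from_rotvec(s["orientation"]).inv().apply(np.asarray(X)-s["ee_pos"]))
E
python3 - <<'E'
from h import *
s,t=viewer.camera_info("scene"),viewer.camera_info("top")
for n,a,b in [("mid",(193.5,277),(437.8,190.7)),("small",(343,301.5),(337,165.6)),("large",(166,158.5),(462,340)),
 ("long",(397,212),(270,226)),("sa",(440,233),(231.5,229.5)),("sb",(484.5,226.5),(190,228))]:
    X,e=tri(s,a,t,b); print(n,X.round(4),e)
print(Rot.from_rotvec(sensors.get_state()["orientation"]).as_matrix().round(3))
w=viewer.camera_info("wrist");print(w, "cam pos",-w["R"].T@w["t"])
E
```

```text
mid [ 0.541  -0.2143  0.1197] [array([0.2, 0. ]), array([0.2, 0. ])]
small [ 0.6068 -0.0243  0.086 ] [array([-1.2,  0. ]), array([-1. , -0.3])]
large [ 0.2641 -0.2293  0.1602] [array([-0.1, -0. ]), array([-0.1, -0. ])]
long [0.4796 0.104  0.13  ] [array([-1. ,  0.1]), array([-1. , -0.3])]
sa [0.485  0.1835 0.0784] [array([-0.6,  0.1]), array([-0.6, -0.2])]
sb [0.4896 0.2632 0.0797] [array([-0.3,  0.1]), array([-0.3, -0.1])]
[[-0.942  0.336  0.   ]
 [ 0.336  0.942  0.   ]
 [-0.     0.    -1.   ]]
{'fx': 353.5428957149312, 'fy': 353.5428957149312, 'cx': 321.63000213516204, 'cy': 243.67397958655735, 'R': array([[ 3.36019473e-01,  9.41854997e-01, -2.79399408e-04],
       [ 9.00532602e-01, -3.21190218e-01,  2.93049274e-01],
       [ 2.75920183e-01, -9.87218709e-02, -9.56097299e-01]]), 't': array([-0.6746431 , -0.03819749,  0.38061259])} cam pos [0.1560726  0.6607221  0.37490792]
```

apply_moves:
  rows:
    - [[-417,-416,-10],[0,0,1.288],1]
    - [[-417,-416,-10],[0,0,1.288],1]
    - [[-417,-416,-10],[0,0,1.288],1]
    - [[-417,-416,-10],[0,0,1.288],1]
    - [[-417,-416,-10],[0,0,1.288],1]
    - [[-417,-416,-10],[0,0,1.288],1]
    - [[-417,-416,-10],[0,0,1.288],1]
    - [[-417,-416,-10],[0,0,1.288],1]
    - [[-417,-416,-10],[0,0,1.288],1]
    - [[-417,-416,-10],[0,0,1.288],1]
    - [[-417,-416,-10],[0,0,1.288],1]
    - [[-417,-416,-10],[0,0,1.288],1]
    - [[-417,-416,-10],[0,0,1.288],1]
    - [[-417,-416,-10],[0,0,1.288],1]

```text
time_s: 2.45
ee_pos: [0.4794, 0.1048, 0.2583]
orientation: [-2.285, -2.156, -0.0]
force: [-0.6, 0.5, 0.3]
grip_width: 0.0854
```

Run:
```python
from h import *
s=sensors.get_state(); print(s["time_s"],s["ee_pos"],s["qpos"].round(2)); print(Rot.from_rotvec(s["orientation"]).as_matrix().round(3))
w=viewer.camera_info("wrist"); im=viewer.grab_frame("wrist"); cv2.imwrite("pics/w1.png",im)
for n in("long_rod","short_rod_a"): print(n,viewer.landmark_of("wrist",n),viewer.search_frame("wrist",n))
v=P(w)@np.r_[s["ee_pos"][:2],.138,1];print("tcp axis at head top px",v[:2]/v[2])
v=P(w)@[.4796,.104,.138,1];print(v[:2]/v[2])
```

```text
2.45 [0.47939988 0.10477813 0.25827231] [ 0.16 -0.1   1.97  0.    1.26  0.22]
[[ 0.058  0.998 -0.   ]
 [ 0.998 -0.058  0.   ]
 [ 0.    -0.    -1.   ]]
long_rod [{'position': [320.8, 210.3], 'p': 0.72}] [{'box': [301.1, 204.6, 349.7, 268.1], 'p': 0.7}]
short_rod_a [{'position': [319.3, 39.1], 'p': 0.86}] [{'box': [294.6, 0.4, 352.7, 47.4], 'p': 0.87}, {'box': [300.3, 102.3, 347.6, 152.1], 'p': 0.82}]
tcp axis at head top px [322.16436268 242.19991489]
[322.49933014 243.2029233 ]
```

View pics/w1.png

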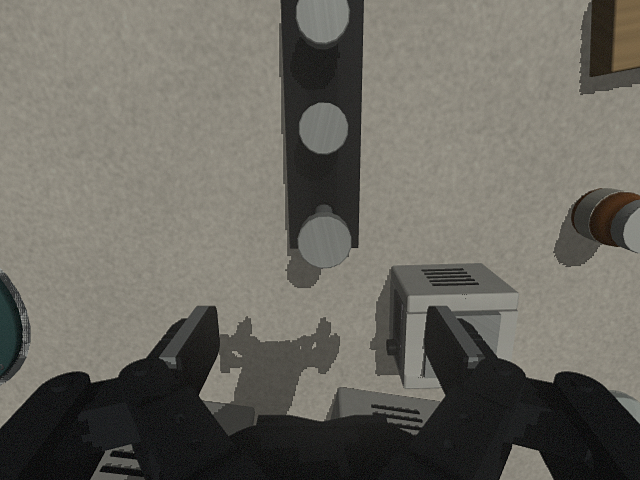

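The picture shows the long rod's head at (325,241), about 2 mm along +tool y from the projected jaw centre at (322,242). The short heads are at (323,128) and (323,15), and the jaws close across the row. I descend, grip and lift.

apply_moves:
  rows:
    - [[0,2,50],[0,0,0],1]
    - [[0,2,90],[0,0,0],1]
    - [[0,2,120],[0,0,0],1]
    - [[0,2,131],[0,0,0],1]
    - [[0,2,131],[0,0,0],1]
    - [[0,2,131],[0,0,0],-1]
    - [[0,2,131],[0,0,0],-1]
    - [[0,2,131],[0,0,0],-1]
    - [[0,2,131],[0,0,0],-1]
    - [[0,2,131],[0,0,0],-1]
    - [[0,2,131],[0,0,0],-1]
    - [[0,2,131],[0,0,0],-1]

```text
time_s: 4.2
ee_pos: [0.4825, 0.1042, 0.1287]
orientation: [2.286, 2.154, 0.003]
force: [-1.6, -0.5, 5.9]
grip_width: 0.0372
```

apply_moves:
  rows:
    - [[0,0,-20],[0,0,0],-1]
    - [[0,0,-40],[0,0,0],-1]
    - [[0,0,-80],[0,0,0],-1]
    - [[0,0,-120],[0,0,0],-1]
    - [[0,0,-165],[0,0,0],-1]
    - [[0,0,-165],[0,0,0],-1]
    - [[0,0,-165],[0,0,0],-1]

```text
time_s: 5.08
ee_pos: [0.4815, 0.104, 0.2926]
orientation: [2.286, 2.154, 0.001]
force: [-0.4, 0.4, -3.6]
grip_width: 0.0371
```

Run:
```python
from h import *
s=sensors.get_state(); print(s)
print("to well", tool([.541,-.2143,.2937]))
im=viewer.grab_frame("scene"); cv2.imwrite("pics/s2.png",cv2.resize(im[60:300,240:560],None,fx=2,fy=2))
```

```text
{'time_s': 5.075, 'qpos': array([ 1.61994766e-01, -1.12470884e-01,  1.92574399e+00,  1.26767312e-04,
        1.32781363e+00,  2.21388518e-01]), 'dq': array([ 0.00116904,  0.01646447,  0.02890118, -0.00230933,  0.00239077,
        0.00093403]), 'effort': array([-1.96424076e-04, -3.35877085e+01, -4.02830958e+01,  1.54113230e-03,
       -8.65170336e-02, -6.26058608e-06]), 'ee_pos': array([0.48153976, 0.10396808, 0.29255712]), 'orientation': array([2.28632316e+00, 2.15434277e+00, 7.66788881e-04]), 'force': array([-0.40500252,  0.36743019, -3.57011888]), 'torque': array([-0.03309345,  0.027814  ,  0.07272289]), 'grip_width': 0.03710644551460744}
to well [-314.1747359    78.25753318   -1.17898982]
```

View pics/s2.png

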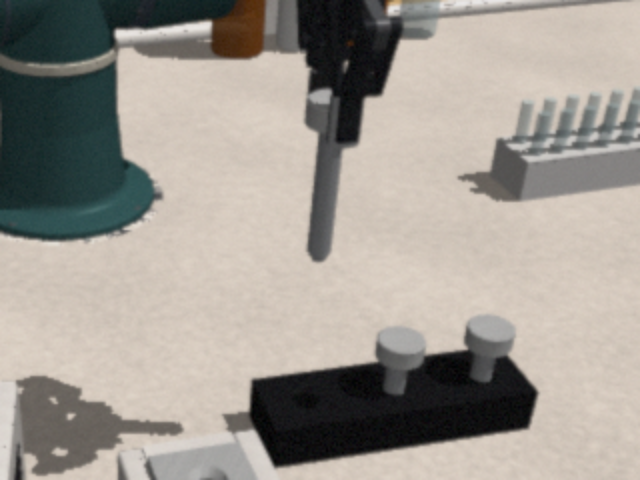

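The long rod hangs from the gripper with its foot at crop (318,255), and both short rods still stand in the rack. I carry it to the well.

apply_moves:
  rows:
    - [[-50,12,0],[0,0,0],-1]
    - [[-105,26,0],[0,0,0],-1]
    - [[-160,40,0],[0,0,0],-1]
    - [[-215,53,0],[0,0,0],-1]
    - [[-265,66,0],[0,0,0],-1]
    - [[-300,75,0],[0,0,0],-1]
    - [[-314,78,0],[0,0,0],-1]
    - [[-314,78,0],[0,0,0],-1]
    - [[-314,78,0],[0,0,0],-1]
    - [[-314,78,0],[0,0,0],-1]

```text
time_s: 6.38
ee_pos: [0.5402, -0.2128, 0.2916]
orientation: [-2.284, -2.155, 0.001]
force: [0.1, -0.2, -3.1]
grip_width: 0.0374
```

Run:
```python
from h import *
s=sensors.get_state(); print(s["time_s"],s["ee_pos"],s["orientation"],s["force"],s["grip_width"])
p=s["ee_pos"]; out=[]
for c in("scene","top"):
    im=viewer.grab_frame(c); i=viewer.camera_info(c)
    pr=lambda X:(lambda v:v[:2]/v[2])(P(i)@np.r_[X,1])
    print(c,"foot",pr(p-[0,0,.119]),"head",pr(p),"shaft top",pr(p-[0,0,.01]),"well",pr([.541,-.2143,.12]),[(d["position"],d["p"]) for d in viewer.landmark_of(c,"long_rod")])
    x,y=((120,150) if c=="scene" else (380,120)); crop=im[y:y+150,x:x+130]
    out.append(cv2.resize(crop,None,fx=3,fy=3,interpolation=cv2.INTER_CUBIC))
cv2.imwrite("pics/c3.png",np.hstack(out))
```

```text
6.375 [ 0.54020966 -0.21277951  0.29159326] [-2.28386214e+00 -2.15546933e+00  1.16120839e-03] [ 0.1380429  -0.24931886 -3.10204128] 0.03744278788342281
scene foot [189.54127269 245.13446604] head [175.88405382 163.57137316] shaft top [177.14529931 171.1037327 ] well [193.6719463 276.8430287] [([187.6, 244.4], 0.72)]
top foot [443.79222263 183.19664271] head [461.82165152 161.38149368] shaft top [460.10072971 163.46376517] well [438.01946467 190.69688172] []
```

View pics/c3.png

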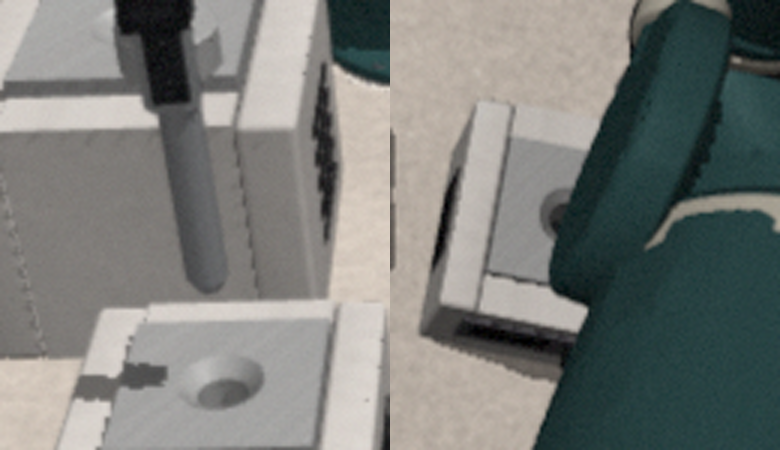

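The foot is at scene (189,245), as the model predicts, and the well's mouth is at (194,277), so the rod hangs upright. The arm hides it in the top view. I lower it gently.

apply_moves:
  rows:
    - [[-1.5,0.8,20],[0,0,0],-1]
    - [[-1.5,0.8,40],[0,0,0],-1]
    - [[-1.5,0.8,50],[0,0,0],-1]
    - [[-1.5,0.8,58],[0,0,0],-1]
    - [[-1.5,0.8,64],[0,0,0],-1]
    - [[-1.5,0.8,70],[0,0,0],-1]
    - [[-1.5,0.8,70],[0,0,0],-1]

```text
time_s: 7.45
ee_pos: [0.5409, -0.215, 0.2216]
orientation: [-2.285, -2.155, 0.001]
force: [-0.2, 0.4, -2.1]
grip_width: 0.0371
```

apply_moves:
  rows:
    - [[0,0,8],[0,0,0],-1]
    - [[0,0,15],[0,0,0],-1]
    - [[0,0,21],[0,0,0],-1]
    - [[0,0,25],[0,0,0],-1]
    - [[0,0,25],[0,0,0],-1]

```text
time_s: 8.07
ee_pos: [0.5405, -0.2148, 0.196]
orientation: [-2.284, -2.154, 0.002]
force: [-0.3, 0.9, -2.4]
grip_width: 0.0371
```

apply_moves:
  rows:
    - [[0,0,2],[0,0,0],-1]
    - [[0,0,3],[0,0,0],-1]
    - [[0,0,4],[0,0,0],-1]
    - [[0,0,4],[0,0,0],-1]

```text
time_s: 8.57
ee_pos: [0.541, -0.2152, 0.1934]
orientation: [-2.285, -2.155, 0.001]
force: [-3.0, 0.3, 4.2]
grip_width: 0.0369
```

The upward force shows the rod resting on the lifter. I release it and back off.

apply_moves:
  rows:
    - [[0,0,0],[0,0,0],0.3]
    - [[0,0,0],[0,0,0],1]
    - [[0,0,0],[0,0,0],1]
    - [[0,0,0],[0,0,0],1]
    - [[0,0,0],[0,0,0],1]
    - [[0,0,-30],[0,0,0],1]
    - [[0,0,-80],[0,0,0],1]
    - [[0,0,-110],[0,0,0],1]
    - [[0,0,-110],[0,0,0],-1]
    - [[0,0,-110],[0,0,0],-1]
    - [[0,0,-110],[0,0,0],-1]
    - [[0,0,-110],[0,0,0],-1]
    - [[0,0,-110],[0,0,0],-1]

```text
time_s: 10.2
ee_pos: [0.5408, -0.215, 0.3025]
orientation: [-2.284, -2.154, 0.002]
force: [-0.3, -0.3, 0.6]
grip_width: -0.0002
```

Run:
```python
from h import *
s=sensors.get_state(); print(s["time_s"],s["ee_pos"],s["force"],s["grip_width"],s["qpos"].round(2))
out=[]
for c in("scene","wrist"):
    im=viewer.grab_frame(c); i=viewer.camera_info(c)
    pr=lambda X:((lambda v:v[:2]/v[2])(P(i)@np.r_[X,1])).round(1)
    print(c,"exp head top ctr",pr([.541,-.2145,.203]),"tcp axis at head top",pr(np.r_[s["ee_pos"][:2],.203]),viewer.search_frame(c,"long_rod"))
    out.append(im[100:340,60:380] if c=="scene" else cv2.resize(im,(320,240)))
cv2.imwrite("pics/c4.png",np.hstack(out))
```

```text
10.2 [ 0.54077634 -0.21499334  0.30245008] [-0.26288862 -0.31966267  0.5585411 ] -0.0002428636655049528 [-0.42  0.06  1.74 -0.    1.34 -0.36]
scene exp head top ctr [185.  226.4] tcp axis at head top [184.6 226.4] [{'box': [167.1, 217.9, 202.2, 287.4], 'p': 0.56}]
wrist exp head top ctr [322.3 249.9] tcp axis at head top [322.  250.6] [{'box': [289.9, 205.9, 347.1, 278.3], 'p': 0.58}]
```

View pics/c4.png

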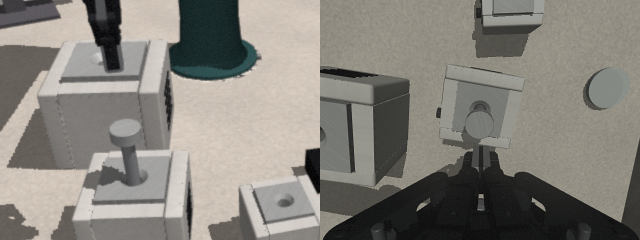

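The rod stands partway and released: its head is at scene (185,227) and the model predicts (185,226). I push it down with shut fingers.

apply_moves:
  rows:
    - [[0,0,40],[0,0,0],-1]
    - [[0,0,70],[0,0,0],-1]
    - [[0,0,80],[0,0,0],-1]
    - [[0,0,86],[0,0,0],-1]
    - [[0,0,93],[0,0,0],-1]
    - [[0,0,100],[0,0,0],-1]
    - [[0,0,107],[0,0,0],-1]
    - [[0,0,114],[0,0,0],-1]
    - [[0,0,121],[0,0,0],-1]
    - [[0,0,127],[0,0,0],-1]
    - [[0,0,133],[0,0,0],-1]
    - [[0,0,139],[0,0,0],-1]
    - [[0,0,143],[0,0,0],-1]
    - [[0,0,145],[0,0,0],-1]
    - [[0,0,145],[0,0,0],-1]

```text
time_s: 12.28
ee_pos: [0.5419, -0.2156, 0.1611]
orientation: [2.284, 2.154, -0.0]
force: [-3.5, 0.9, 5.6]
grip_width: -0.0003
```

apply_moves:
  rows:
    - [[0,0,3],[0,0,0],-1]
    - [[0,0,5],[0,0,0],-1]
    - [[0,0,6],[0,0,0],-1]
    - [[0,0,7],[0,0,0],-1]
    - [[0,0,7],[0,0,0],-1]

```text
time_s: 12.9
ee_pos: [0.542, -0.2157, 0.1571]
orientation: [2.284, 2.154, -0.0]
force: [-6.7, 2.5, 9.2]
grip_width: -0.0004
```

apply_moves:
  rows:
    - [[0,0,3],[0,0,0],-1]
    - [[0,0,5],[0,0,0],-1]
    - [[0,0,6],[0,0,0],-1]
    - [[0,0,6],[0,0,0],-1]

```text
time_s: 13.4
ee_pos: [0.542, -0.2157, 0.1553]
orientation: [2.283, 2.154, -0.0]
force: [-7.2, 3.3, 15.1]
grip_width: 0.0003
```

Force is rising and the head top is at about 0.138, so the rod is seated. I retreat, move aside and check.

apply_moves:
  rows:
    - [[0,0,-10],[0,0,0],-1]
    - [[0,0,-40],[0,0,0],-1]
    - [[0,0,-100],[0,0,0],-1]
    - [[0,0,-150],[0,0,0],-1]
    - [[60,0,-150],[0,0,0],-1]
    - [[120,0,-150],[0,0,0],-1]
    - [[180,0,-150],[0,0,0],-1]
    - [[220,0,-150],[0,0,0],-1]
    - [[220,0,-150],[0,0,0],-1]
    - [[220,0,-150],[0,0,0],-1]

```text
time_s: 14.65
ee_pos: [0.5551, 0.0039, 0.3059]
orientation: [2.281, 2.154, 0.001]
force: [-0.1, 0.9, -0.4]
grip_width: -0.0004
```

Run:
```python
from h import *
s=sensors.get_state(); print(s["time_s"],s["ee_pos"],s["force"])
out=[]
for c in("scene","top"):
    im=viewer.grab_frame(c); i=viewer.camera_info(c)
    pr=lambda X:((lambda v:v[:2]/v[2])(P(i)@np.r_[X,1])).round(1)
    print(c,"exp head top ctr",pr([.541,-.2145,.138]),"if 10mm high",pr([.541,-.2145,.148]))
    x,y=((130,220) if c=="scene" else (385,140)); out.append(cv2.resize(im[y:y+110,x:x+130],None,fx=3,fy=3,interpolation=cv2.INTER_CUBIC))
cv2.imwrite("pics/c5.png",np.hstack(out))
```

```text
14.65 [0.55508796 0.00388209 0.30589789] [-0.12807262  0.88915986 -0.37361267]
scene exp head top ctr [191.8 266.5] if 10mm high [190.8 260.6]
top exp head top ctr [440.3 188.1] if 10mm high [441.5 186.6]
```

View pics/c5.png

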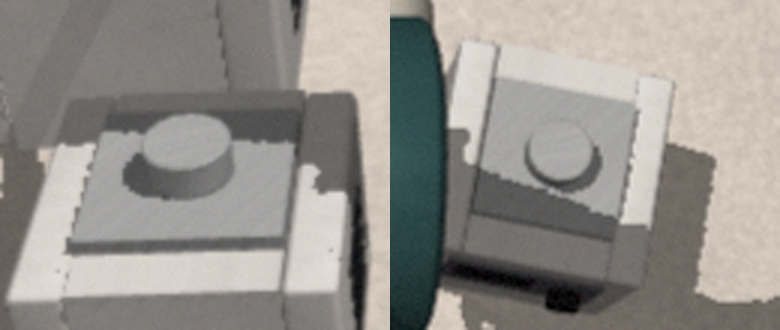

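The head sits flat on the block: its top centre is at scene (192,267), against (192,266.5) expected when fully home. I hand the job in.

```bash
python3 -c "
from rig import robot
print(robot.finish_job())"
```

```text
the job is handed in; nothing more can be done
None
```

The long rod is fully home in the middle-sized heater (measured mouth height 0.12 m), and I handed the job in at about 15 s of the 51 s allowed. I gripped the rod by its head across the row, lowered it onto the lifter and let go. Then, from about 0.1 m above, I pushed it down with shut fingers.

- **Partway step:** after release the head was at scene pixel (185,227), against (185,226) expected with the foot 45 mm down.
- **Pushed home:** at the end of the push the force had risen to about 15 N with the head top at about 0.138 m. The final picture shows the head flat on the block at scene pixel (192,267), against (192,266.5) expected.
- **Short rods:** both were standing in the rack right after the long rod was lifted out. I did not check them again at the end, though the gripper passed only near the long rod's empty hole after that, well above the rack.
- **Disagreements:** the top camera could not confirm the insertion because the arm blocked its view. The gripper read 37 mm on the 40 mm head. There was about 7 N of sideways force during the push, without visible effect.

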